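# Prime the solvent pump

### The arm

A 6-joint arm with a two-finger parallel gripper is mounted at the origin on the work surface. World frame = base frame: x ahead of the robot, y to its left, z up, the work surface at z = 0. Lengths are in m, angles in rad, forces in N, time in s.
With the tool pointing down it reaches from about 0.3 to 0.825 m from the base axis. Payload 5.4 kg.
Tool frame: the origin (TCP) lies at the very end of the fingers, on their centre line; the grasp point (between the pads) lies 19 mm behind it (bot.grip_depth is the distance from the TCP to the grasp point, in m); z points along the fingers, y is the line along which they close (so a half turn about z gives the same grasp; the last joint's range is limited). The gripper opens to 92 mm and grips with 3 to 60 N. Pads are 20 mm wide; open, the fingers measure 128 mm over their backs; the gripper's body (75 mm by 189 mm) begins 69 mm behind the grasp point.
Start: joints at [0.954, 0.158, 1.597, -0, 1.386, -0.21], TCP at [0.228, 0.528, 0.215] pointing down, gripper open.
Joint ranges: [-2.91, 2.91], [-0.94, 2.29], [0.18, 2.7], [-1.29, 4.43], [0.17, 2.64], [-3, 3]. Speed limits (rad/s): [2.57, 2.57, 3.14, 3.14, 3.14, 3.14].

### API

Orientations are given as [roll, pitch, yaw] about the fixed x, y, z axes, in that order (R = Rz(yaw) Ry(pitch) Rx(roll)).
In Python, from workcell import bot, viewer, models gives the robot as it stands.
- The arm moves only by the shell command python3 -m creep 'ROWS'. ROWS is JSON, a list of rows, each a list of 7 numbers: the shift along the tool's x, y, z normalised to -1 to 1, where 1 is 100 mm, then the turn, a rotation vector about the tool's x, y, z normalised to -1 to 1, where 1 is pi rad, then the closure, from -1 (fully open) to 1 (shut), so that 0 is half open. A call has 1 to 12 rows; each row shifts and turns the commanded pose from where the row before left it, along the tool's axes as they then stand; what a row does not reach is not made up. A row lasts 1/12 s, in which the tool goes at most 41.7 mm and 7.16 degrees, less where a joint would pass 70% of its speed; a pose out of reach is approached as far as the arm can. A call with a number of a shift or a turn outside -1 to 1 is refused whole. A call with a gripper value outside its range is refused whole. The fingers move at their own pace and stop on an object; the grip force is fixed at half the most. Time passes only in rows, so rows that do not move let the fingers close. It gives the time, the measured TCP pose, the force, the opening and the grip force at its end, in the units of the state.
- bot.sense(): the state, without advancing time (a new reading comes with each control period).
- viewer.grab_frame(name): name is "side" or "top"; returns a dict with "img" (400x640x3 uint8, red, green, blue), "intrinsics" (3x3 intrinsics, pixels), "position" and "attitude" of the camera in the world. Camera axes: x right, y down, z forward; pixel columns grow to the right and rows downward; lengths in m; the calibration is good to about 2 mm. A picture is of the moment at which its call begins. There is no depth.
- bot.close_job(): hands the job in; it is judged then, once.
Trained networks look in a picture, given as the dict that the camera call returned (one of the last four; its "shot" number tells which), for a name from the list of things; names that differ only in an ending like _2 or _b are one class to them, and where a whole thing is asked for, a point or a joint stands for the part that bears it (a point fixed in the world has none). Each returns a list of dicts, best first, with "p" (0 to 1); they miss things now and then, are a little off and sometimes report something else, mostly with a low value. They report only what shows in the picture. A call takes as long as a camera call.
- models.search_frame(thing, picture): "centre" ([column, row] in pixels, amid what is visible of it).
- models.regions_of(thing, picture): "mask" (400x640 bool, what is visible of it) and "centre" ([column, row] in pixels, amid what is visible of it).
- models.spot_point(thing, picture): "centre" ([column, row] in pixels: a listed point, or the origin of a listed thing).
The state is a dict: "t": time; "joint_positions": joint angles; "qvel": joint speeds; "tau": joint torques, N m; "tool_pos": TCP position; "tcp_rot": TCP orientation; "ft_force": force on the tool from outside, world axes, zero at the start; "moment": the same for the moment, N m; "width": finger opening in m; "grip_force": force on a finger pad.
Only numpy, scipy, OpenCV 4.12 (cv2) and the standard library are available. Lean on these libraries where they do the work, as an engineer would, in place of code of your own. Each camera call takes 0.05 s, during which the arm holds its last target. There are 200 camera calls.

### The job

Prime the solvent pump, just pressing with the fingertips: first switch the power box on by pressing down the raised end of its rocker until it stops, then push the wide-headed purge plunger fully home in the valve block, and then hold down the long bar key of the pump keypad, and finish while still holding it fully down. Do not press the narrow-headed plunger or the two square keys, and leave the vial, bottle, mouse and spanner where they are.

Things in the scene. Friction and masses are not known exactly. Their poses are not given: they have to be found in the camera images.
- power_box: Grey power box, fixed to the bench, 150 (x) x 100 (y) x 45 mm high. Origin: centre of its underside; x along its length. A white paddle rocker in a black surround stands on its top, pivot at x = -30 mm, y = 0, z = 55 mm. The vial stands near the +x end of its top.
- power (a joint): The rocker's angle in rad: 0 = off, its +x end raised; 0.40 = on, +x half level and at its stop, the other (-x) end raised instead. Friction keeps it where it is left; about 2 to 4 N on the raised end moves it. It starts off, at 0 to 0.05. On counts from 0.32.
- power_press (a point): Point to press, on the top face of the rocker's +x half (the raised half when off), 20 mm from the pivot axis, which runs along the box's y. Moves with the rocker: about 63 mm above the bench when off, 55 mm when on. Each half of the rocker is 28 mm long and 32 mm wide, the two at a shallow V.
- valve_block: Plain aluminium valve block, fixed to the bench, 90 (x) x 130 (y) x 50 mm high. Origin: centre of its underside. Two upright steel plungers with flat round heads on its top: the wide one at y = +32 mm, the narrow one at y = -32 mm (x = 0).
- purge (a joint): How far the wide-headed purge plunger has been pushed down, m: 0 = fully out, 0.015 = fully home (stop). Starts between 0 and 0.004. Friction of 5 N holds it wherever it is left. Home counts from 0.0125.
- purge_top (a point): Centre of the top face of the purge plunger's head, 36 mm in diameter, 8 mm thick. 80 mm above the bench when fully out, 65 mm when home; moves with the plunger.
- vent (a joint): How far the narrow-headed vent plunger has been pushed down, m: 0 = out, 0.015 = home. Not to be pressed. Starts between 0 and 0.002.
- vent_top (a point): Centre of the top face of the vent plunger's head, 16 mm in diameter, 80 mm above the bench when fully out.
- pump_pad: White pump keypad, fixed to the bench, 120 (x) x 150 (y) x 35 mm high. Origin: centre of its underside. On its top three light grey keys in dark surrounds and a small blank display: the long bar key at x = -30 mm, y = 0, and square keys at x = +32 mm, y = +50 and -50 mm.
- prime (a joint): How far the long bar key (prime) is pressed down, m: 0 = up, 0.006 = fully down (stop). Spring: moves from 1.5 N, fully down at 5 N, comes back up when let go. Counts as held down from 0.0045.
- prime_top (a point): Centre of the top face of the long bar key, 28 (x) x 64 (y) mm, 45 mm above the bench when up; moves with the key.
- key_left (a joint): Travel of the square key at the pad's +y side, m, 0 = up, 0.006 = down. Not to be pressed.
- key_left_top (a point): Centre of the top face of that square key, 22 x 22 mm, 45 mm above the bench.
- key_right (a joint): Travel of the square key at the pad's -y side, m, 0 = up, 0.006 = down. Not to be pressed.
- key_right_top (a point): Centre of the top face of that square key, 22 x 22 mm, 45 mm above the bench.
- vial: Small loose amber vial with a black cap, 22 mm in diameter, 34 mm high, standing on the power box. Origin: centre of its underside, z up. Bystander.
- bottle: Loose amber bottle with a blue cap, 68 mm in diameter, 150 mm high, standing on the bench beyond the units. Origin: centre of its underside, z up. Bystander.
- mouse: Loose black computer mouse, 100 (x) x 58 (y) x 30 mm high, on the bench on the robot's side of the units. Origin: centre of its underside. Bystander.
- spanner: Loose steel spanner, 150 mm long (along its x), lying on the bench beyond the units. Bystander.

How it is judged:
By the outcome, as a careful person would: the job done as asked, in the order asked, and still so for the second after the job is handed in, while the arm keeps its last pose, push and grip.
It also fails if it takes over 45 s, if anything falls off the work surface, if the arm or the gripper's body presses on something with over 40 N, if the wrist force passes 120 N, or if a joint passes its speed limit or range.

## Working session

There is one attempt and no reset: what is moved stays moved. The work goes in short steps, Python scripts to look and compute and a shell command to move; the robot and the scene stay as the last step left them, time stands still between calls to the robot, and variables do not carry over. Pictures are saved under pics/ and viewed, at most 10 in all, crops included, and the job is handed in when it is done.

```bash
mkdir -p pics
cat > h.py <<'E'
import numpy as np, cv2
from workcell import bot, viewer, models
def grab(n,fn=None):
    f=viewer.grab_frame(n)
    if fn: cv2.imwrite('pics/'+fn,f['img'][:,:,::-1])
    return f
from scipy.spatial.transform import Rotation as Ro
def att(f):
    a=np.array(f['attitude'],float)
    if a.shape==(3,3): return a
    if a.size==3: return Ro.from_euler('xyz',a).as_matrix()
    return Ro.from_quat(a).as_matrix()
def ray(f,c):
    d=att(f)@np.linalg.solve(np.array(f['intrinsics']),[c[0],c[1],1]); return np.array(f['position']),d
def atz(f,c,z):
    o,d=ray(f,c); return o+d*(z-o[2])/d[2]
def tri(rs):
    A=0;b=0
    for o,d in rs:
        d=d/np.linalg.norm(d);P=np.eye(3)-np.outer(d,d);A=A+P;b=b+P@o
    return np.linalg.solve(A,b)
E
python3 - <<'E'
from h import *
fs={n:grab(n,n+'0.png') for n in('top','side')}
for n,f in fs.items(): print(n,np.round(f['position'],3),np.shape(f['attitude']),np.round(f['attitude'],3))
Z=dict(power_press=.062,purge_top=.078,vent_top=.079,prime_top=.045,key_left_top=.045,key_right_top=.045,power_box=0,valve_block=0,pump_pad=0,vial=.045,bottle=0,mouse=0,spanner=0)
for k,z in Z.items():
    rs=[]
    for n,f in fs.items():
        r=models.spot_point(k,f)
        for q in r[:2]: print(k,n,round(q['p'],2),np.round(q['centre']),np.round(atz(f,q['centre'],z),3)[:2])
        if r: rs.append(ray(f,r[0]['centre']))
    if len(rs)==2: print('   tri',np.round(tri(rs),3))
print(bot.sense())
E
```

```text
top [0.407 0.007 0.892] (3,) [-2.916 -0.004 -1.521]
side [ 0.547 -0.79   0.632] (3,) [-2.183 -0.008 -0.036]
power_press side 0.64 [312. 156.] [0.562 0.227]
purge_top top 0.61 [299. 217.] [0.566 0.042]
purge_top side 0.61 [316. 189.] [0.568 0.046]
   tri [0.567 0.042 0.08 ]
vent_top top 0.38 [331. 228.] [ 0.549 -0.016]
vent_top side 0.61 [312. 206.] [ 0.556 -0.023]
   tri [ 0.553 -0.016  0.073]
prime_top top 0.57 [447. 227.] [ 0.567 -0.231]
prime_top side 0.63 [320. 290.] [ 0.569 -0.234]
   tri [ 0.568 -0.232  0.043]
key_left_top top 0.45 [433. 186.] [ 0.644 -0.205]
key_left_top side 0.55 [359. 274.] [ 0.642 -0.194]
   tri [ 0.641 -0.203  0.054]
key_right_top top 0.51 [483. 202.] [ 0.619 -0.3  ]
key_right_top side 0.56 [351. 319.] [ 0.617 -0.298]
   tri [ 0.618 -0.299  0.046]
power_box top 0.55 [206. 217.] [0.572 0.227]
power_box side 0.55 [319. 175.] [0.58 0.23]
   tri [0.576 0.228 0.   ]
valve_block top 0.67 [317. 228.] [0.561 0.009]
valve_block side 0.96 [312. 226.] [0.558 0.009]
   tri [0.559 0.009 0.001]
pump_pad top 0.63 [443. 218.] [ 0.593 -0.236]
pump_pad side 0.84 [338. 313.]
[... 601 characters left out ...]
38]
   tri [ 0.764 -0.14   0.002]
{'t': 1.4, 'joint_positions': array([ 9.53946744e-01,  1.58398619e-01,  1.59702299e+00, -1.96858973e-06,
        1.38618576e+00, -2.10091440e-01]), 'qvel': array([-0.00143888, -0.0001099 , -0.0001117 , -0.00163102,  0.00153949,
        0.00048201]), 'tau': array([ 7.58200099e-05, -3.85568976e+01, -3.22357535e+01,  7.01295887e-02,
        3.07233492e-02, -1.38137267e-05]), 'tool_pos': array([0.22749179, 0.52805934, 0.21459039]), 'tcp_rot': array([-3.14157786e+00, -1.17550797e-06,  2.73483487e+00]), 'ft_force': array([0.37102193, 0.18678671, 0.74936425]), 'moment': array([-0.01335191, -0.02531102, -0.02477401]), 'grip_force': 0.0, 'width': 0.09188743303043699}
```

```bash
python3 -c "
import cv2,numpy as np
t=cv2.imread('pics/top0.png')[100:340,120:520];s=cv2.imread('pics/side0.png')[110:350,200:600]
cv2.imwrite('pics/c0.png',cv2.resize(np.vstack([t,s]),None,fx=1.25,fy=1.25))"
```

```text
(no output)
```

View pics/c0.png

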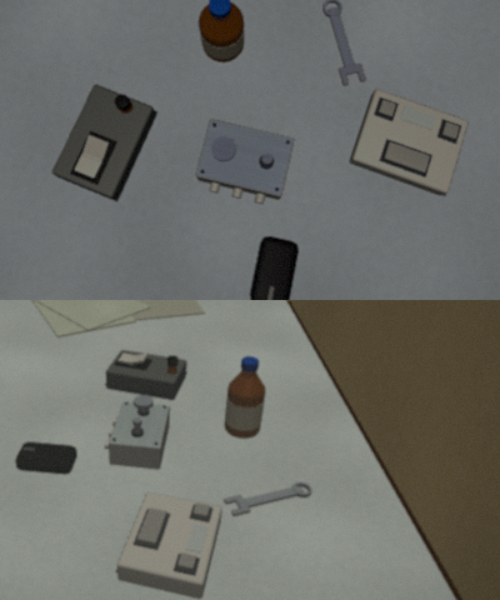

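The top view (crop px/1.25+[120,100]) shows the rocker at about (194,226) and the vial at (220,185), with the box running up-right. The purge head is at (299,219) and the bar key at (446,226). The network results agree with this. The tool's x axis already lies roughly along the box's x.

Run:
```python
from h import *
fs={n:grab(n) for n in('top','side')}
f=fs['top']
def white(f,x0,x1,y0,y1,fn):
    g=f['img'].astype(int)[y0:y1,x0:x1].min(2).astype(np.uint8)
    t,m=cv2.threshold(g,0,255,cv2.THRESH_OTSU); n,l,st,c=cv2.connectedComponentsWithStats(m)
    return [(st[i],c[i]+[x0,y0]) for i in range(1,n) if st[i][4]>30]
# rocker blob within box (top)
for st,c in white(f,178,212,203,245,''): print(st,c,atz(f,c,.058))
for k in('power_box','valve_block','pump_pad'):
    for n,f in fs.items():
        for r in models.regions_of(k,f)[:1]:
            m=r['mask'].astype(np.uint8); cs=max(cv2.findContours(m,0,1)[0],key=cv2.contourArea)
            z={'power_box':.045,'valve_block':.05,'pump_pad':.035}[k]
            w=np.array([atz(f,p[0],z)[:2] for p in cs],np.float32)
            print(k,n,r['p'],cv2.minAreaRect(w))
    
for n,f in fs.items():
    for r in models.regions_of('power_press',f)[:1]+models.regions_of('power',f)[:1]:
        print('rocker',n,r['p'],r['centre'],r['mask'].sum(),atz(f,r['centre'],.058))
    for r in models.spot_point('power_press',f)[:1]: print(n,r['p'],atz(f,r['centre'],.063))
# tool displacement
R=Ro.from_euler('xyz',bot.sense()['tcp_rot']).as_matrix();p=bot.sense()['tool_pos']
for nm,q in dict(press=[.562,.229,.09],purge=[.567,.042,.09],prime=[.568,-.232,.07]).items():
    print(nm,R.T@(np.array(q)-p)*10)
```

```text
[  2   5  26  34 516] [192.99031008 225.01162791] [0.5449652  0.23503622 0.058     ]
power_box top 0.72 ((0.3952674865722656, -0.03806505724787712), (0.055834461003541946, 0.09775032103061676), 81.30423736572266)
power_box side 0.91 ((0.5737622976303101, 0.19323579967021942), (0.15709413588047028, 0.16123732924461365), 69.82957458496094)
valve_block top 0.87 ((0.5496561527252197, 0.013514131307601929), (0.1309036910533905, 0.10477659106254578), 79.44596099853516)
valve_block side 0.63 ((0.5558812618255615, -0.003604598343372345), (0.21094533801078796, 0.10208703577518463), 79.87212371826172)
pump_pad top 0.83 ((0.5956393480300903, -0.2341550886631012), (0.15248119831085205, 0.1255754977464676), 72.95542907714844)
pump_pad side 0.71 ((0.5970458984375, -0.2516323924064636), (0.17289716005325317, 0.12093493342399597), 72.55779266357422)
rocker top 0.78 [194.1, 222.7] 496 [0.54932865 0.23347904 0.058     ]
rocker top 0.98 [191.1, 227.7] 567 [0.53984859 0.23793213 0.058     ]
top 0.87 [0.56106438 0.22472277 0.063     ]
rocker side 0.67 [303.3, 157.1] 129 [0.53886675 0.22669945 0.058     ]
rocker side 0.66 [307.0, 155.2] 133 [0.54861849 0.23661593 0.058     ]
side 0.71 [0.55726588 0.23068354 0.063     ]
press [-4.25495284 -1.42280975  1.24600024]
purge [-5.0408527  -3.12038491  1.24602753]
prime [-6.13428372 -5.63277279  1.44606682]
```

```bash
python3 -m creep '[[-0.355,-0.119,0.05,0,0,0,1],[-0.355,-0.119,0.05,0,0,0,1],[-0.355,-0.119,0.05,0,0,0,1],[-0.355,-0.119,0.05,0,0,0,1],[-0.355,-0.119,0.05,0,0,0,1],[-0.355,-0.119,0.05,0,0,0,1],[-0.355,-0.119,0.05,0,0,0,1],[-0.355,-0.119,0.05,0,0,0,1],[-0.355,-0.119,0.05,0,0,0,1],[-0.355,-0.119,0.05,0,0,0,1],[-0.355,-0.119,0.05,0,0,0,1],[-0.355,-0.119,0.05,0,0,0,1]]'
python3 -m creep '[[0,0,0,0,0,0,1],[0,0,0,0,0,0,1],[0,0,0,0,0,0,1]]'
cat >> h.py <<'E'
def left(q):
    s=bot.sense();R=Ro.from_euler('xyz',s['tcp_rot']).as_matrix()
    print('pos',np.round(s['tool_pos'],4),'rpy',np.round(s['tcp_rot'],3),'F',np.round(s['ft_force'],2),'t',s['t'],'w',s['width'],'rows',np.round(R.T@(np.array(q)-s['tool_pos'])*10,3))
E
python3 - <<'E'
from h import *
left([.562,.2275,.075])
f=grab('side','s1.png');cv2.imwrite('pics/s1.png',cv2.resize(f['img'][60:260,200:460,::-1],None,fx=3,fy=3))
E
```

```text
t: 3.1
tool_pos: [0.5635, 0.2269, 0.1545]
tcp_rot: [3.141, 0.0, 2.735]
ft_force: [0.3, 0.5, -0.8]
width: 0.0138
grip_force: 0.0
t: 3.35
tool_pos: [0.5619, 0.2286, 0.1545]
tcp_rot: [3.142, -0.001, 2.734]
ft_force: [-1.0, 1.5, 0.9]
width: 0.0006
grip_force: 0.0
pos [0.5619 0.2286 0.1545] rpy [ 3.142e+00 -1.000e-03  2.734e+00] F [-0.99  1.5   0.92] t 3.35 w 0.0005647950135699701 rows [-0.006 -0.01   0.795]
```

View pics/s1.png

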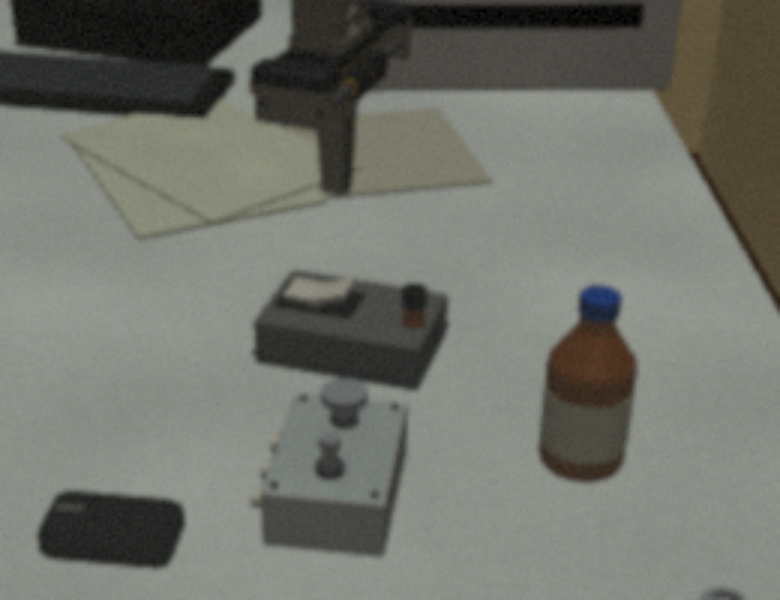

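The closed tip is at column 338, above the raised right half of the rocker (columns 315–355). The vial at (413,305) is well clear, so I'll descend.

```bash
python3 -m creep '[[0,0,0.28,0,0,0,1],[0,0,0.28,0,0,0,1],[0,0,0.2,0,0,0,1],[0,0,0.08,0,0,0,1],[0,0,0,0,0,0,1]]'
python3 -m creep '[[0,0,0.02,0,0,0,1],[0,0,0.02,0,0,0,1],[0,0,0.02,0,0,0,1],[0,0,0,0,0,0,1]]'
python3 -m creep '[[0,0,0.02,0,0,0,1],[0,0,0.02,0,0,0,1],[0,0,0.02,0,0,0,1],[0,0,0,0,0,0,1]]'
```

```text
t: 3.82
tool_pos: [0.5597, 0.2291, 0.0685]
tcp_rot: [-3.139, -0.004, 2.736]
ft_force: [-1.5, -0.3, -0.2]
width: 0.0003
grip_force: 0.0
t: 4.15
tool_pos: [0.5628, 0.2285, 0.0655]
tcp_rot: [3.141, 0.001, 2.735]
ft_force: [0.2, 0.2, 0.7]
width: 0.0006
grip_force: 0.0
t: 4.48
tool_pos: [0.5629, 0.2283, 0.0589]
tcp_rot: [3.141, 0.001, 2.735]
ft_force: [0.6, 0.3, 2.5]
width: 0.0003
grip_force: 1.0
```

```bash
python3 -m creep '[[0,0,0.02,0,0,0,1],[0,0,0.01,0,0,0,1],[0,0,0.01,0,0,0,1],[0,0,0,0,0,0,1]]'
python3 -m creep '[[0,0,0.01,0,0,0,1],[0,0,0,0,0,0,1]]'
```

```text
t: 4.82
tool_pos: [0.5626, 0.2284, 0.0554]
tcp_rot: [3.141, 0.0, 2.735]
ft_force: [0.6, -1.5, 7.2]
width: 0.0006
grip_force: 3.6
t: 4.98
tool_pos: [0.5626, 0.2284, 0.0553]
tcp_rot: [-3.141, 0.0, 2.735]
ft_force: [-2.3, -1.3, 12.4]
width: 0.0007
grip_force: 6.4
```

The rocker is at its stop (z 55.3 mm, force rising). I'll lift, confirm by camera and work out the next move.

```bash
python3 -m creep '[[0,0,-0.2,0,0,0,1],[0,0,-0.3,0,0,0,1],[0,0,-0.3,0,0,0,1],[0,0,0,0,0,0,1]]'
python3 - <<'E'
from h import *
fs={n:grab(n) for n in('top','side')}
for k in('purge_top','prime_top','vial'):
  for n,f in fs.items():
    for r in models.spot_point(k,f)[:1]: print(k,n,r['p'],atz(f,r['centre'],dict(purge_top=.079,prime_top=.045,vial=.045)[k]).round(4))
left([.567,.043,.09])
cv2.imwrite('pics/s2.png',cv2.resize(fs['side']['img'][120:240,260:380,::-1],None,fx=4,fy=4))
E
```

```text
t: 5.32
tool_pos: [0.5652, 0.2293, 0.1395]
tcp_rot: [3.136, 0.007, 2.735]
ft_force: [0.6, -0.2, 1.6]
width: 0.0003
grip_force: 0.0
purge_top top 0.58 [0.5601 0.043  0.079 ]
purge_top side 0.54 [0.563 0.037 0.079]
prime_top top 0.8 [ 0.5705 -0.2246  0.045 ]
prime_top side 0.78 [ 0.5729 -0.2413  0.045 ]
vial top 0.49 [0.6247 0.1945 0.045 ]
vial side 0.46 [0.6261 0.1845 0.045 ]
pos [0.5612 0.2282 0.132 ] rpy [-3.140e+00 -2.000e-03  2.735e+00] F [0.05 0.16 1.11] t 5.7167 w 0.0005182156911915836 rows [-0.787 -1.677  0.42 ]
```

View pics/s2.png

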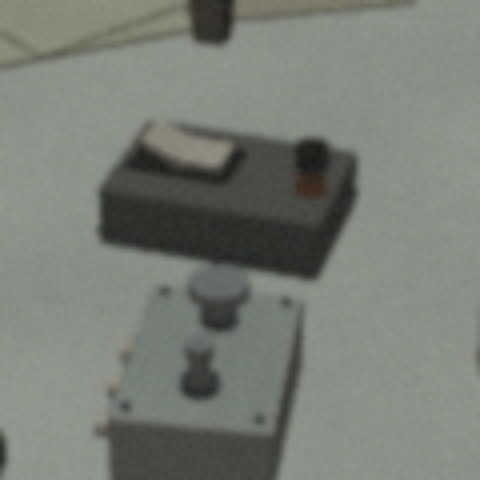

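The left end of the rocker is now raised and the right half is level, so it is on. The vial stands undisturbed at about (312,165). Next is the purge plunger, whose head is at (220,285) in the crop.

```bash
python3 -m creep '[[-0.156,-0.34,0,0,0,0,1],[-0.156,-0.34,0,0,0,0,1],[-0.156,-0.34,0,0,0,0,1],[-0.156,-0.34,0,0,0,0,1],[-0.156,-0.34,0,0,0,0,1],[0,0,0,0,0,0,1],[0,0,0,0,0,0,1],[0,0,0,0,0,0,1]]'
python3 - <<'E'
from h import *
left([.565,.041,.085])
fs={n:grab(n) for n in('top','side')}
cv2.imwrite('pics/s3.png',cv2.resize(np.hstack([fs['side']['img'][120:240,260:380,::-1],fs['top']['img'][150:270,240:360,::-1]]),None,fx=3.3,fy=3.3))
E
```

```text
t: 6.38
tool_pos: [0.5663, 0.0419, 0.1331]
tcp_rot: [3.141, -0.001, 2.734]
ft_force: [-0.4, -0.4, 0.2]
width: 0.0005
grip_force: 0.0
pos [0.5663 0.0419 0.1331] rpy [ 3.141e+00 -1.000e-03  2.734e+00] F [-0.44 -0.39  0.24] t 6.3833 w 0.0005371170141499303 rows [ 0.007 -0.013  0.481]
```

View pics/s3.png

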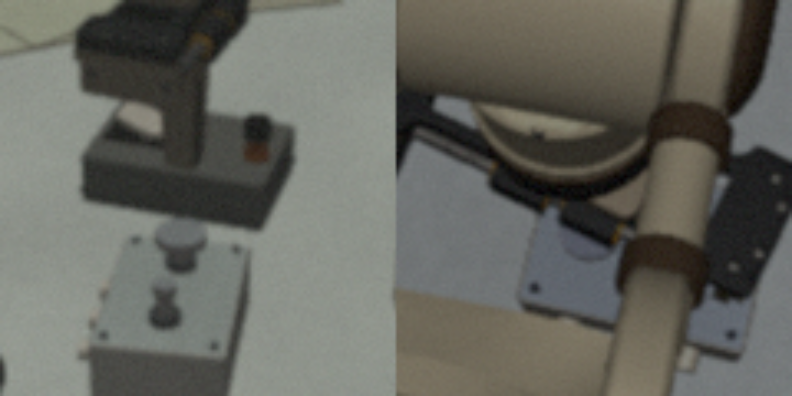

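The tip (185,165) is directly above the purge head (180,240) and its column matches, so I'll descend.

```bash
python3 -m creep '[[0,0,0.2,0,0,0,1],[0,0,0.2,0,0,0,1],[0,0,0.1,0,0,0,1],[0,0,0,0,0,0,1]]'
python3 -m creep '[[0,0,0.03,0,0,0,1],[0,0,0.03,0,0,0,1],[0,0,0.03,0,0,0,1],[0,0,0.03,0,0,0,1],[0,0,0,0,0,0,1]]'
python3 -m creep '[[0,0,0.02,0,0,0,1],[0,0,0.02,0,0,0,1],[0,0,0.01,0,0,0,1],[0,0,0,0,0,0,1]]'
```

```text
t: 6.82
tool_pos: [0.5643, 0.0428, 0.0807]
tcp_rot: [-3.14, -0.006, 2.737]
ft_force: [-0.5, -0.1, -0.3]
width: 0.0004
grip_force: 0.0
t: 7.23
tool_pos: [0.5676, 0.0416, 0.0724]
tcp_rot: [3.14, 0.002, 2.735]
ft_force: [0.5, 1.0, 1.9]
width: 0.0005
grip_force: 0.8
t: 7.57
tool_pos: [0.5675, 0.0415, 0.0672]
tcp_rot: [3.141, 0.002, 2.735]
ft_force: [0.6, 1.6, 4.5]
width: 0.0003
grip_force: 2.0
```

```bash
python3 -m creep '[[0,0,0.02,0,0,0,1],[0,0,0.01,0,0,0,1],[0,0,0.01,0,0,0,1],[0,0,0,0,0,0,1]]'
python3 -m creep '[[0,0,0.01,0,0,0,1],[0,0,0,0,0,0,1]]'
```

```text
t: 7.9
tool_pos: [0.5677, 0.0414, 0.0652]
tcp_rot: [3.141, 0.002, 2.735]
ft_force: [-4.6, 2.5, 17.2]
width: 0.0007
grip_force: 8.6
t: 8.07
tool_pos: [0.5678, 0.0414, 0.0651]
tcp_rot: [3.141, 0.002, 2.735]
ft_force: [-7.4, 2.4, 22.6]
width: 0.0002
grip_force: 11.5
```

The plunger is home (z 65.1 mm, 22 N at the stop). I'll lift and cross to the bar key.

```bash
python3 -m creep '[[0,0,-0.2,0,0,0,1],[0,0,-0.3,0,0,0,1],[0,0,-0.3,0,0,0,1],[0,0,0,0,0,0,1]]'
python3 - <<'E'
from h import *
fs={n:grab(n) for n in('top','side')}
for k in('purge_top','prime_top','vial'):
  for n,f in fs.items():
    for r in models.spot_point(k,f)[:1]: print(k,n,r['p'],atz(f,r['centre'],dict(purge_top=.065,prime_top=.045,vial=.045)[k]).round(4))
left([.569,-.230,.06])
cv2.imwrite('pics/s4.png',cv2.resize(fs['side']['img'][120:340,250:400,::-1],None,fx=2.7,fy=2.7))
E
```

```text
t: 8.4
tool_pos: [0.57, 0.0405, 0.1475]
tcp_rot: [3.14, 0.009, 2.735]
ft_force: [0.8, -0.4, 1.0]
width: 0.0004
grip_force: 0.0
purge_top top 0.73 [0.5597 0.0421 0.065 ]
purge_top side 0.55 [0.5665 0.044  0.065 ]
prime_top top 0.63 [ 0.5672 -0.2271  0.045 ]
prime_top side 0.74 [ 0.5719 -0.2387  0.045 ]
vial side 0.65 [0.6304 0.1829 0.045 ]
pos [0.5656 0.0414 0.1401] rpy [-3.141e+00 -3.000e-03  2.735e+00] F [ 0.6  -0.55 -0.22] t 8.8 w 0.00037176532615427495 rows [-1.107 -2.479  0.8  ]
```

View pics/s4.png

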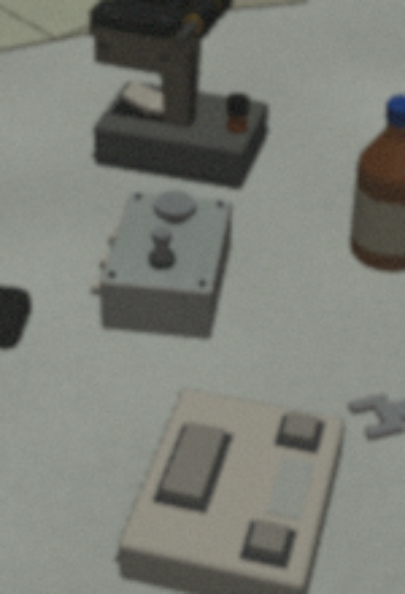

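The purge head is now low on the block and the vent is still up. The bar key is at (195,467) in the crop, and the vial is unmoved at full-image pixel (338,162).

```bash
python3 -m creep '[[-0.138,-0.31,0,0,0,0,1],[-0.138,-0.31,0,0,0,0,1],[-0.138,-0.31,0,0,0,0,1],[-0.138,-0.31,0,0,0,0,1],[-0.138,-0.31,0,0,0,0,1],[-0.138,-0.31,0,0,0,0,1],[-0.138,-0.31,0,0,0,0,1],[-0.138,-0.31,0,0,0,0,1],[0,0,0,0,0,0,1],[0,0,0,0,0,0,1],[0,0,0,0,0,0,1]]'
python3 -m creep '[[0,0,0.25,0,0,0,1],[0,0,0.25,0,0,0,1],[0,0,0.2,0,0,0,1],[0,0,0,0,0,0,1],[0,0,0,0,0,0,1]]'
python3 - <<'E'
from h import *
left([.569,-.230,.05])
f=grab('side')
cv2.imwrite('pics/s5.png',cv2.resize(f['img'][200:350,250:400,::-1],None,fx=3.5,fy=3.5))
E
```

```text
t: 9.72
tool_pos: [0.5695, -0.2293, 0.1408]
tcp_rot: [3.141, -0.002, 2.735]
ft_force: [0.1, 0.1, -0.5]
width: 0.0004
grip_force: 0.0
t: 10.13
tool_pos: [0.5691, -0.228, 0.0705]
tcp_rot: [3.141, -0.003, 2.736]
ft_force: [-0.4, 0.2, 0.1]
width: 0.0003
grip_force: 0.0
pos [ 0.5691 -0.228   0.0705] rpy [ 3.141e+00 -3.000e-03  2.736e+00] F [-0.36  0.18  0.09] t 10.1333 w 0.00034242330803722703 rows [-0.007 -0.019  0.205]
```

View pics/s5.png

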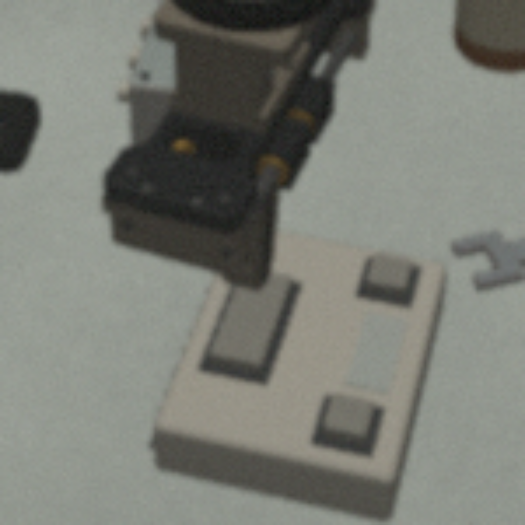

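The tip (247,280) is over the bar key (252,325), at 70 mm height, so I'll press.

```bash
python3 -m creep '[[0,0,0.1,0,0,0,1],[0,0,0.1,0,0,0,1],[0,0,0.03,0,0,0,1],[0,0,0,0,0,0,1]]'
python3 -m creep '[[0,0,0.02,0,0,0,1],[0,0,0.02,0,0,0,1],[0,0,0.02,0,0,0,1],[0,0,0.01,0,0,0,1],[0,0,0,0,0,0,1]]'
python3 -m creep '[[0,0,0.01,0,0,0,1],[0,0,0.01,0,0,0,1],[0,0,0,0,0,0,1],[0,0,0,0,0,0,1]]'
```

```text
t: 10.52
tool_pos: [0.5691, -0.2295, 0.0474]
tcp_rot: [3.141, -0.002, 2.735]
ft_force: [0.2, 0.4, -0.3]
width: 0.0001
grip_force: 0.0
t: 10.93
tool_pos: [0.5702, -0.2303, 0.042]
tcp_rot: [-3.141, 0.001, 2.735]
ft_force: [-0.8, -0.0, 2.9]
width: 0.0003
grip_force: 1.6
t: 11.27
tool_pos: [0.5702, -0.2303, 0.04]
tcp_rot: [-3.141, 0.001, 2.735]
ft_force: [-0.9, 0.6, 4.7]
width: 0.0003
grip_force: 2.2
```

```bash
python3 -m creep '[[0,0,0.02,0,0,0,1],[0,0,0.01,0,0,0,1],[0,0,0,0,0,0,1],[0,0,0,0,0,0,1],[0,0,0,0,0,0,1]]'
python3 - <<'E'
from h import *
left([.57,-.23,.039])
f=grab('side')
cv2.imwrite('pics/s6.png',cv2.resize(f['img'][120:350,230:430,::-1],None,fx=2.6,fy=2.6))
E
```

```text
t: 11.68
tool_pos: [0.5703, -0.2304, 0.0392]
tcp_rot: [-3.141, 0.0, 2.735]
ft_force: [-5.8, 3.7, 17.8]
width: 0.0004
grip_force: 9.0
pos [ 0.5703 -0.2304  0.0392] rpy [-3.141  0.     2.735] F [-5.82  3.67 17.76] t 11.6833 w 0.0004005348431079453 rows [0.005 0.002 0.002]
```

View pics/s6.png

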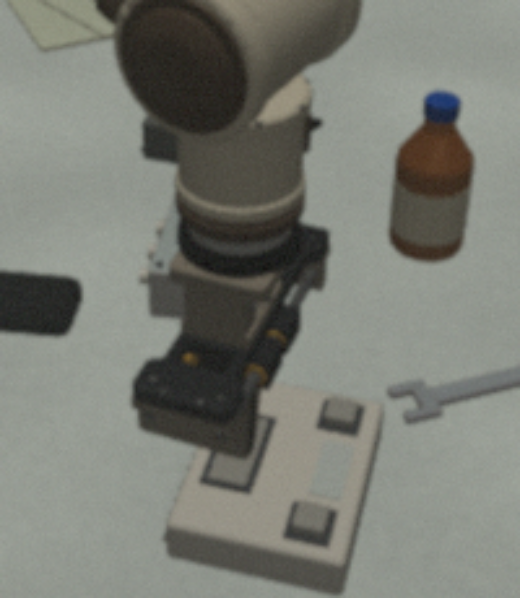

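The fingertip at (240,445) holds the bar key down at its stop (39.2 mm, 18 N). The square keys, bottle, mouse and spanner are untouched.

```bash
python3 -c "
from workcell import bot
print(bot.close_job())"
```

```text
the job is handed in; nothing more can be done
None
```

I switched the power box on, pushed the purge plunger fully home, and handed the job in with the bar key held down at its stop; nothing else was pressed or moved, as far as the pictures show.

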